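# Change over the hardness testers' carriages

## Robot

A 6-joint arm with a two-finger parallel gripper is mounted at the origin on the work surface. World frame = base frame: x ahead of the robot, y to its left, z up, the work surface at z = 0. Lengths are in m, angles in degrees, forces in N, time in s.
With the tool pointing down it reaches from about 0.3 to 0.75 m from the base axis. Payload 8.5 kg.
Tool frame: the origin (TCP) lies on the mounting face of the last link; the fingertips stand 173 mm ahead of it and the grasp point (between the pads) lies 155 mm ahead of it (env.tips_ahead is the distance from the TCP to the fingertips, in m); z points along the fingers, x is the direction in which the jaws open and shut, and the axes are right-handed (so a half turn about z gives the same grasp; the last joint's range is limited). The gripper opens to 85 mm and grips with 20 to 120 N. Pads are 22 mm wide; open, the fingers measure 114 mm over their backs; the gripper's body (76 mm by 85 mm) begins 54 mm behind the grasp point. The pads swing forward as they close: fully open they stand 13 mm farther back than shut.
Start: joints at [63.008, 21.807, 74.336, -0, 83.858, -12.336], TCP at [0.139, 0.532, 0.405] pointing down, gripper open.
Joint ranges: [-178.18, 178.18], [-50.72, 133.34], [12.68, 142.11], [-81.47, 261.47], [9.98, 163.14], [-165.26, 165.26]. Speed limits (degrees/s): [136.94, 136.94, 180, 180, 180, 180].

## Interface

Orientations are given as a 3x3 rotation matrix whose columns are the frame's x, y, z axes.
In Python, from rig import env gives the robot as it stands. The module is installed in compiled form; this text tells all that it offers.
- The arm moves only by the tool step_arm, never from a script. Its argument "increments" is a list of rows, each an object of numbers: "x", "y", "z": the shift along the tool's x, y, z in cm; "wx", "wy", "wz": the turn, a rotation vector about the tool's x, y, z in rad; "gripper": the finger opening in cm, from 0 to 8.54. A call has 1 to 20 rows; each row shifts and turns the commanded pose from where the row before left it, along the tool's axes as they then stand; what a row does not reach is not made up. A row lasts 1/10 s, in which the tool goes at most 50 mm and 8.59 degrees, less where a joint would pass 70% of its speed; a pose out of reach is approached as far as the arm can. A call with a gripper value outside its range is refused whole. The fingers move at their own pace and stop on an object; "newtons" is the grip in N (left out, the last holds). Time passes only in rows, so rows that do not move let the fingers close. It gives the time, the measured TCP pose, the force and the opening at its end, in the units of the state.
- env.observe(): the state, without advancing time (a new reading comes with each control period).
- env.get_image(name): name is "scene" or "top" or "wrist"; returns a dict with "color" (420x560x3 uint8, blue, green, red), "camera_matrix" (3x3 intrinsics, pixels), "distortion" ([k1, k2, p1, p2, k3] as OpenCV has them; the pictures are not rectified), "rvec" (rotation vector, rad) and "tvec" (3), from world to camera coordinates, as OpenCV has them. Camera axes: x right, y down, z forward; pixel columns grow to the right and rows downward; lengths in m; the calibration is good to about 2 mm. A picture is of the moment at which its call begins. There is no depth.
- env.close_job(): hands the job in, once; it reports no verdict.
The state is a dict: "time_s": time; "q": joint angles; "qvel": joint speeds; "joint_efforts": joint torques, N m; "position": TCP position; "tool_rot": TCP orientation; "ft_force": force on the tool from outside, world axes, zero at the start; "wrist_torque": the same for the moment, N m; "grip_width": finger opening in m.
Only numpy, scipy, OpenCV 4.12 (cv2) and the standard library are available. Lean on these libraries where they do the work, as an engineer would, in place of code of your own. Each camera call takes 0.05 s, during which the arm holds its last target. There are 200 camera calls.

## Task

Two bench hardness testers stand side by side, each with a specimen carriage on a rail. First push the empty carriage, which was left drawn out, fully home under its head; then hook a fingertip behind the front lip of the other carriage, the one with the steel bar on it, and draw it out along its rail right to the stop. Only push and pull with the fingers: do not pinch the lips, do not touch the bar, keep it lying in its place on the carriage, and leave the other things on the bench alone.

Things in the scene. Friction and masses are not known exactly. Their poses are not given: they have to be found in the camera images.
- lip_a (a point): Middle of the top edge of the loaded carriage's front lip: an upright steel plate across its robot-side end, 110 mm wide (y), 10 mm thick (x), top 88 mm above the bench, 36 mm above the flat black deck (deck top at 52 mm), which is bare for 95 mm behind it. x axis along the rail, away from the robot into the tester (yaw within 0.2 rad of world x), z up. Moves with the carriage.
- lip_b (a point): The same point on the empty carriage of the other, identical tester; same sizes and axes.
- carriage_a (a joint): Loaded carriage's travel along its rail in m: 0 fully home, 0.13 fully out at the stop (towards the robot, along -x of lip_a). Starts within 12 mm of home. Slides with about 2.5 N of friction (more when moved fast) and stays where it is left.
- carriage_b (a joint): Empty carriage's travel, same meaning. Starts 60 to 120 mm out.
- tester_a: Fixed tester of the loaded carriage. Origin on the bench, 110 mm behind the lip's home place; x along the rail, away from the robot. White base 420 x 130 mm, 40 mm high, from 250 mm in front of the origin; rear column 90 mm wide, 238 mm high, from 85 mm behind it; black head 36 mm wide, 140 to 190 mm above the bench, reaching to 5 mm in front of the origin.
- tester_b: Fixed tester of the empty carriage, identical. Either tester may be the left one.
- bar_center (a point): Centre of the loose steel test bar, 22 mm along the rail, 80 mm across it, 12 mm high, lying flat on the loaded carriage about 125 to 147 mm behind its lip.
- bar: The same bar; origin at the centre of its underside.
- wrench: Bystander: loose steel wrench, 160 mm long, lying on the bench left of the testers.
- jar: Bystander: loose jar, 56 mm in diameter, 75 mm high, on the bench right of the testers. Origin at its underside.
- pendant: Bystander: loose grey hand controller, 120 x 62 x 24 mm, lying on the bench, left and near the robot.
There are look-alikes about, which are no part of the job. What is shaped like the bar but orange is not meant.

How it is judged (in metres and radians):
On the way, in this order (a step that is already met when the one before it is completed fails the run):
1. the empty carriage is pushed home (value of joint carriage_b below 0.008 m), for 0.2 s.
2. a finger hooked behind the loaded carriage's lip is drawing it out (contact force between the fingers and carriage_a_c6 above 0.5 N and value of joint carriage_a above 0.03 m), for 0.05 s.
3. the loaded carriage is out at its stop (value of joint carriage_a above 0.122 m), for 0.2 s.
At the end, for the whole second after the job is handed in: The empty carriage is within 8 mm of home, the loaded carriage within 8 mm of its stop, and the bar lies still and flat on the loaded carriage, 105 to 167 mm behind the lip and within 20 mm of the carriage's middle line (value of joint carriage_b below 0.008 m and value of joint carriage_a above 0.122 m and linear speed of bar below 0.01 m/s and x of bar_center in the frame of lip_a between 0.105 and 0.167 m and y of bar_center in the frame of lip_a between -0.02 and 0.02 m and z of bar_center in the frame of lip_a between -0.036 and -0.024 m); the robot touches nothing.
It fails at once if the loaded carriage is drawn out before the empty one is home (value of joint carriage_a above 0.03 m and value of joint carriage_b above 0.02 m).
It fails at once if a lip is pinched (pressed on its front and rear faces at once) ((contact force between the fingers and carriage_a_c5 above 3 N and contact force between the fingers and carriage_a_c6 above 3 N) or (contact force between the fingers and carriage_b_c5 above 3 N and contact force between the fingers and carriage_b_c6 above 3 N)).
It fails at once if the bar is touched by the robot (contact force between any of the fingers, the arm and bar above 0.3 N).
It fails at once if the bar is lifted off the carriage (z of bar_center in the frame of lip_a above -0.018 m).
It fails at once if another thing on the bench is moved more than 20 mm (distance of any of wrench, jar, pendant from where it was at the start of the episode above 0.02 m).
It also fails if it takes over 50 s, if anything falls off the work surface, if the arm or the gripper's body presses on something with over 40 N, if the wrist force passes 120 N, or if a joint passes its speed limit or range.

## Working session

There is one attempt and no reset: what is moved stays moved. The work goes in short steps, Python scripts to look and compute and a tool call to move; the robot and the scene stay as the last step left them, time stands still between calls to the robot, and variables do not carry over. Pictures are saved under pics/ and viewed, about 8 in all and at most 12, crops included, and the job is handed in when it is done.

Besides the shell and the picture viewer there is one more tool, called as name(argument=value, ...), one argument or row to a line, values as JSON. step_arm: Moves the arm, as the interface text tells. Its arguments: {"type":"object","properties":{"increments":{"type":"array"},"newtons":{"type":"number"}},"required":["increments"]}

```bash
mkdir -p pics; python3 - <<'E'
from rig import env
import cv2
for n in("top","scene"):
    i=env.get_image(n); cv2.imwrite(f"pics/{n}0.png",i["color"]); print(n,i["rvec"],i["tvec"],i["camera_matrix"])
s=env.observe();print(s["tool_rot"],s["position"],s["time_s"],s["grip_width"],env.tips_ahead)
E
```

```text
top [ 2.15613316 -2.09361416  0.21977617] [-0.0314896   0.56483745  1.01322296] [[411.64394912   0.         276.65365569]
 [  0.         411.64394912 200.377718  ]
 [  0.           0.           1.        ]]
scene [ 2.25001737  1.27827386 -0.41874598] [-0.26461066 -0.33830677  1.32465147] [[425.31116119   0.         270.55271071]
 [  0.         425.31116119 211.23217266]
 [  0.           0.           1.        ]]
[[ 2.53091473e-01  9.67442159e-01 -6.13114103e-04]
 [ 9.67441454e-01 -2.53092051e-01 -1.20266308e-03]
 [-1.31868127e-03 -2.88768229e-04 -9.99999089e-01]] [0.13915624 0.53206558 0.40415516] 0.1 0.08555459685633073 0.1734
```

View pics/top0.png

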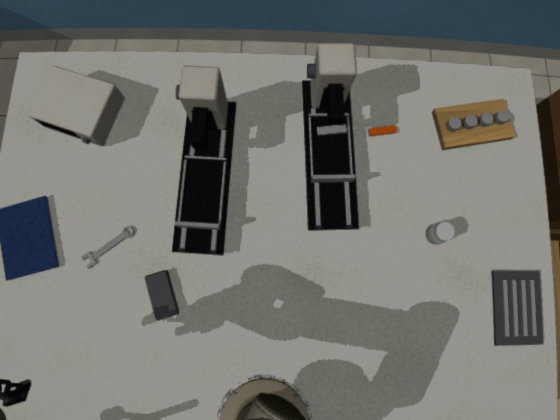

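View pics/scene0.png

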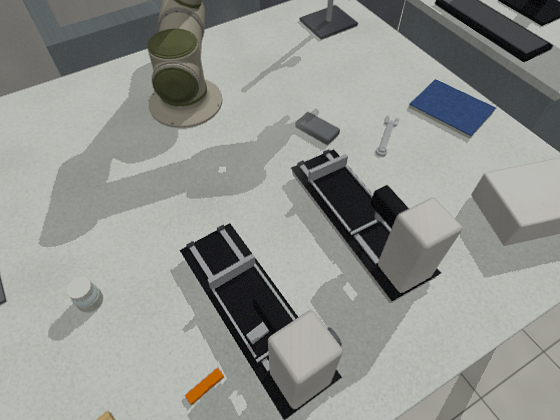

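```bash
python3 - <<'E'
import cv2
i=cv2.imread("pics/top0.png")[100:260,165:365]
cv2.imwrite("pics/crop.png",cv2.convertScaleAbs(cv2.resize(i,None,fx=3.75,fy=3.75,interpolation=cv2.INTER_CUBIC),alpha=1.5))
E
```

```text
(no output)
```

View pics/crop.png

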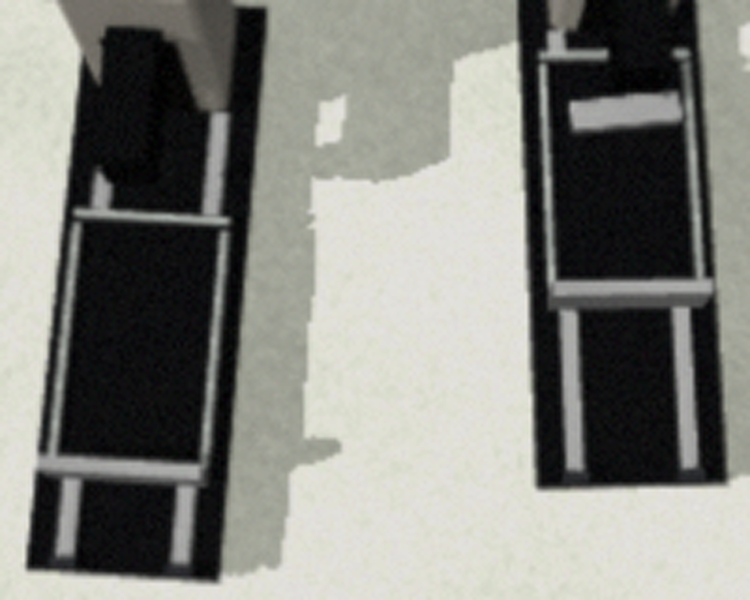

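```bash
cat > h.py <<'E'
import numpy as np, cv2
from rig import env
def ray(i,uv,z):
    R=cv2.Rodrigues(np.array(i["rvec"]))[0];t=np.array(i["tvec"]).ravel()
    p=cv2.undistortPoints(np.array([[uv]],float),np.array(i["camera_matrix"]),np.array(i["distortion"]))[0,0]
    c=-R.T@t;d=R.T@np.array([*p,1]);return c+d*(z-c[2])/d[2]
E
python3 - <<'E'
from h import *
i=env.get_image("top")
P={'lipB':((40,463),(205,468),.088),'lipA':((551,288),(712,287),.088),'baseB':((27,570),(220,580),.04),'baseA':((538,488),(727,484),.04)}
P['bar']=((571,115),(681,108),.064);P['sideB']=((27,570),(82,80),.04);P['sideA']=((727,484),(697,30),.04)
for k,(a,b,z) in P.items():
    a,b=[ray(i,(165+u/3.75-.4,100+v/3.75-.4),z) for u,v in(a,b)]
    d=a-b; print(k,a.round(4),b.round(4),((a+b)/2).round(4),np.linalg.norm(d).round(4),'yaw',np.arctan2(-d[0],d[1]).round(3),'yaw_side',np.arctan2(-d[1],-d[0]).round(3))
E
```

```text
lipB [0.4936 0.2366 0.088 ] [0.4938 0.1264 0.088 ] [0.4937 0.1815 0.088 ] 0.1102 yaw 0.002 yaw_side -1.569
lipA [ 0.6241 -0.1017  0.088 ] [ 0.6285 -0.212   0.088 ] [ 0.6263 -0.1568  0.088 ] 0.1104 yaw 0.04 yaw_side -1.531
baseB [0.4254 0.2518 0.04  ] [0.4231 0.1182 0.04  ] [0.4243 0.185  0.04  ] 0.1336 yaw -0.017 yaw_side -1.588
baseA [ 0.4932 -0.0989  0.04  ] [ 0.4997 -0.2312  0.04  ] [ 0.4964 -0.165   0.04  ] 0.1324 yaw 0.049 yaw_side -1.522
bar [ 0.7583 -0.1171  0.064 ] [ 0.7667 -0.1962  0.064 ] [ 0.7625 -0.1566  0.064 ] 0.0796 yaw 0.106 yaw_side -1.465
sideB [0.4254 0.2518 0.04  ] [0.7835 0.2393 0.04  ] [0.6045 0.2456 0.04  ] 0.3583 yaw 1.536 yaw_side -0.035
sideA [ 0.4997 -0.2312  0.04  ] [ 0.8383 -0.2133  0.04  ] [ 0.669  -0.2223  0.04  ] 0.3391 yaw 1.623 yaw_side 0.053
```

step_arm(
  increments=[
    {"wz": -0.1135, "gripper": 0},
    {"wz": -0.1135},
    {"x": -2.8, "y": 2.6},
    {"x": -2.8, "y": 2.6},
    {"x": -2.8, "y": 2.6},
    {"x": -2.8, "y": 2.6},
    {"x": -2.8, "y": 2.6},
    {"x": -2.8, "y": 2.6},
    {"x": -2.8, "y": 2.6},
    {"x": -2.8, "y": 2.6},
    {"x": -2.8, "y": 2.6},
    {"x": -2.8, "y": 2.6},
    {"x": -2.8, "y": 2.6},
    {"x": -2.8, "y": 2.6},
    {},
  ],
  newtons=30,
)

```text
invalid input at $.increments[0]: expected keys x, y, z, wx, wy, wz, gripper
```

step_arm(
  increments=[
    {"x": 0, "y": 0, "z": 0, "wx": 0, "wy": 0, "wz": -0.1135, "gripper": 0},
    {"x": 0, "y": 0, "z": 0, "wx": 0, "wy": 0, "wz": -0.1135, "gripper": 0},
    {"x": -2.8, "y": 2.6, "z": 0, "wx": 0, "wy": 0, "wz": 0, "gripper": 0},
    {"x": -2.8, "y": 2.6, "z": 0, "wx": 0, "wy": 0, "wz": 0, "gripper": 0},
    {"x": -2.8, "y": 2.6, "z": 0, "wx": 0, "wy": 0, "wz": 0, "gripper": 0},
    {"x": -2.8, "y": 2.6, "z": 0, "wx": 0, "wy": 0, "wz": 0, "gripper": 0},
    {"x": -2.8, "y": 2.6, "z": 0, "wx": 0, "wy": 0, "wz": 0, "gripper": 0},
    {"x": -2.8, "y": 2.6, "z": 0, "wx": 0, "wy": 0, "wz": 0, "gripper": 0},
    {"x": -2.8, "y": 2.6, "z": 0, "wx": 0, "wy": 0, "wz": 0, "gripper": 0},
    {"x": -2.8, "y": 2.6, "z": 0, "wx": 0, "wy": 0, "wz": 0, "gripper": 0},
    {"x": -2.8, "y": 2.6, "z": 0, "wx": 0, "wy": 0, "wz": 0, "gripper": 0},
    {"x": -2.8, "y": 2.6, "z": 0, "wx": 0, "wy": 0, "wz": 0, "gripper": 0},
    {"x": -2.8, "y": 2.6, "z": 0, "wx": 0, "wy": 0, "wz": 0, "gripper": 0},
    {"x": -2.8, "y": 2.6, "z": 0, "wx": 0, "wy": 0, "wz": 0, "gripper": 0},
    {"x": 0, "y": 0, "z": 0, "wx": 0, "wy": 0, "wz": 0, "gripper": 0},
  ],
  newtons=30,
)

```text
time_s: 1.65
position: [0.4437, 0.1846, 0.4043]
tool_rot: [[0.033, 0.999, 0.0], [0.999, -0.033, -0.001], [-0.001, 0.0, -1.0]]
ft_force: [-0.8, 0.4, 0.6]
grip_width: -0.0002
```

step_arm(
  increments=[
    {"x": 0, "y": 0, "z": 3.3, "wx": 0, "wy": 0, "wz": 0, "gripper": 0},
    {"x": 0, "y": 0, "z": 3.3, "wx": 0, "wy": 0, "wz": 0, "gripper": 0},
    {"x": 0, "y": 0, "z": 3.3, "wx": 0, "wy": 0, "wz": 0, "gripper": 0},
    {"x": 0, "y": 0, "z": 3.3, "wx": 0, "wy": 0, "wz": 0, "gripper": 0},
    {"x": 0, "y": 0, "z": 3.2, "wx": 0, "wy": 0, "wz": 0, "gripper": 0},
    {"x": 0, "y": 0, "z": 0, "wx": 0, "wy": 0, "wz": 0, "gripper": 0},
    {"x": 0, "y": 1.0, "z": 0, "wx": 0, "wy": 0, "wz": 0, "gripper": 0},
    {"x": 0, "y": 1.0, "z": 0, "wx": 0, "wy": 0, "wz": 0, "gripper": 0},
    {"x": 0, "y": 1.0, "z": 0, "wx": 0, "wy": 0, "wz": 0, "gripper": 0},
    {"x": 0, "y": 1.0, "z": 0, "wx": 0, "wy": 0, "wz": 0, "gripper": 0},
    {"x": 0, "y": 1.0, "z": 0, "wx": 0, "wy": 0, "wz": 0, "gripper": 0},
  ],
)

```text
time_s: 2.75
position: [0.492, 0.1858, 0.2412]
tool_rot: [[0.029, 1.0, -0.0], [1.0, -0.029, 0.0], [0.0, -0.0, -1.0]]
ft_force: [-3.7, 0.5, 1.8]
grip_width: 0.0002
```

step_arm(
  increments=[
    {"x": 0, "y": 0.8, "z": 0, "wx": 0, "wy": 0, "wz": 0, "gripper": 0},
    {"x": 0, "y": 0.8, "z": 0, "wx": 0, "wy": 0, "wz": 0, "gripper": 0},
    {"x": 0, "y": 0.8, "z": 0, "wx": 0, "wy": 0, "wz": 0, "gripper": 0},
    {"x": 0, "y": 0.8, "z": 0, "wx": 0, "wy": 0, "wz": 0, "gripper": 0},
    {"x": 0, "y": 0.8, "z": 0, "wx": 0, "wy": 0, "wz": 0, "gripper": 0},
  ],
)

```text
time_s: 3.25
position: [0.5319, 0.1846, 0.2407]
tool_rot: [[0.029, 1.0, -0.0], [1.0, -0.029, -0.0], [-0.0, -0.0, -1.0]]
ft_force: [-2.7, -1.0, 1.4]
grip_width: -0.0003
```

Pushing as planned (~3 N). Now creep on to the home stop.

step_arm(
  increments=[
    {"x": 0, "y": 0.4, "z": 0, "wx": 0, "wy": 0, "wz": 0, "gripper": 0},
    {"x": 0, "y": 0.4, "z": 0, "wx": 0, "wy": 0, "wz": 0, "gripper": 0},
    {"x": 0, "y": 0.4, "z": 0, "wx": 0, "wy": 0, "wz": 0, "gripper": 0},
    {"x": 0, "y": 0.2, "z": 0, "wx": 0, "wy": 0, "wz": 0, "gripper": 0},
  ],
)

```text
time_s: 3.65
position: [0.5456, 0.1842, 0.2406]
tool_rot: [[0.029, 1.0, -0.0], [1.0, -0.029, -0.0], [-0.0, -0.0, -1.0]]
ft_force: [-2.7, -1.5, 0.1]
grip_width: 0.0003
```

step_arm(
  increments=[
    {"x": 0, "y": 0.2, "z": 0, "wx": 0, "wy": 0, "wz": 0, "gripper": 0},
    {"x": 0, "y": 0.2, "z": 0, "wx": 0, "wy": 0, "wz": 0, "gripper": 0},
  ],
)

```text
time_s: 3.85
position: [0.5493, 0.1841, 0.2407]
tool_rot: [[0.029, 1.0, -0.0], [1.0, -0.029, -0.0], [-0.0, -0.0, -1.0]]
ft_force: [-3.8, -1.3, 0.2]
grip_width: 0.0001
```

step_arm(
  increments=[
    {"x": 0, "y": 0.2, "z": 0, "wx": 0, "wy": 0, "wz": 0, "gripper": 0},
    {"x": 0, "y": 0.1, "z": 0, "wx": 0, "wy": 0, "wz": 0, "gripper": 0},
  ],
)

```text
time_s: 4.05
position: [0.5514, 0.1841, 0.2406]
tool_rot: [[0.029, 1.0, -0.005], [1.0, -0.029, -0.0], [-0.001, -0.005, -1.0]]
ft_force: [-13.2, -2.3, 7.2]
grip_width: 0.0
```

step_arm(
  increments=[
    {"x": 0, "y": 0, "z": 0, "wx": 0, "wy": 0, "wz": 0, "gripper": 0},
    {"x": 0, "y": 0, "z": 0, "wx": 0, "wy": 0, "wz": 0, "gripper": 0},
    {"x": 0, "y": -1.5, "z": 0, "wx": 0, "wy": 0, "wz": 0, "gripper": 0},
    {"x": 0, "y": -1.6, "z": 0, "wx": 0, "wy": 0, "wz": 0, "gripper": 0},
    {"x": 0, "y": 0, "z": -4.0, "wx": 0, "wy": 0, "wz": 0, "gripper": 0},
    {"x": 0, "y": 0, "z": -4.0, "wx": 0, "wy": 0, "wz": 0, "gripper": 0},
    {"x": 0, "y": 0, "z": -4.0, "wx": 0, "wy": 0, "wz": 0, "gripper": 0},
    {"x": 0, "y": 0, "z": -4.0, "wx": 0, "wy": 0, "wz": 0, "gripper": 0},
    {"x": -3.35, "y": 1.46, "z": 0, "wx": 0, "wy": 0, "wz": 0, "gripper": 0},
    {"x": -3.35, "y": 1.46, "z": 0, "wx": 0, "wy": 0, "wz": 0, "gripper": 0},
    {"x": -3.35, "y": 1.46, "z": 0, "wx": 0, "wy": 0, "wz": 0, "gripper": 0},
    {"x": -3.35, "y": 1.46, "z": 0, "wx": 0, "wy": 0, "wz": 0, "gripper": 0},
    {"x": -3.35, "y": 1.46, "z": 0, "wx": 0, "wy": 0, "wz": 0, "gripper": 0},
    {"x": -3.35, "y": 1.46, "z": 0, "wx": 0, "wy": 0, "wz": 0, "gripper": 0},
    {"x": -3.35, "y": 1.46, "z": 0, "wx": 0, "wy": 0, "wz": 0, "gripper": 0},
    {"x": -3.35, "y": 1.46, "z": 0, "wx": 0, "wy": 0, "wz": 0, "gripper": 0},
    {"x": -3.35, "y": 1.46, "z": 0, "wx": 0, "wy": 0, "wz": 0, "gripper": 0},
    {"x": -3.35, "y": 1.46, "z": 0, "wx": 0, "wy": 0, "wz": 0, "gripper": 0},
    {"x": 0, "y": 0, "z": 0, "wx": 0, "wy": 0, "wz": -0.079, "gripper": 0},
    {"x": 0, "y": 0, "z": 0, "wx": 0, "wy": 0, "wz": 0, "gripper": 0},
  ],
)

```text
time_s: 6.05
position: [0.658, -0.1551, 0.4003]
tool_rot: [[-0.05, 0.999, 0.001], [0.999, 0.05, 0.0], [0.0, 0.001, -1.0]]
ft_force: [-0.3, -0.3, -0.8]
grip_width: 0.0002
```

```bash
python3 - <<'E'
from h import *
i=env.get_image("top")["color"][30:260,165:385]
w=env.get_image("wrist");s=env.observe();print(s["position"],s["tool_rot"][:, :2] if hasattr(s["tool_rot"],'shape') else s["tool_rot"])
a=cv2.resize(i,None,fx=2,fy=2,interpolation=cv2.INTER_CUBIC)
b=cv2.resize(w["color"],(340,255));c=np.zeros((460,790,3),np.uint8);c[:,:440]=a;c[:255,445:785]=b
cv2.imwrite("pics/s1.png",cv2.convertScaleAbs(c,alpha=1.4))
E
```

```text
[ 0.65767994 -0.15370234  0.40090267] [[-4.88437953e-02  9.98806084e-01]
 [ 9.98806426e-01  4.88438496e-02]
 [-8.58044880e-05  8.27223313e-04]]
```

View pics/s1.png

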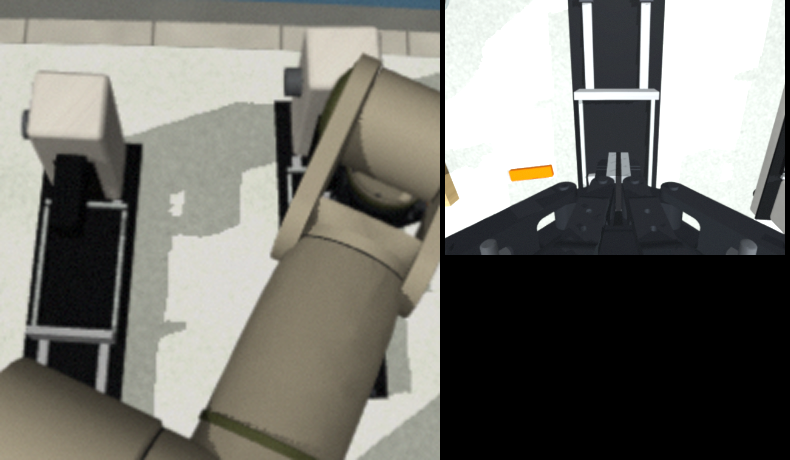

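```bash
python3 - <<'E'
from h import *
i=env.get_image("top");w=env.get_image("wrist")
a,b=[ray(i,(165+u/2-.25,30+v/2-.25),.088) for u,v in((27,329),(116,334))];print('B',a,b,(a+b)/2)
a,b=[ray(w,((u-445)/340*560,v/255*420),.088) for u,v in((574,94.5),(659,95))];print('A',a,b,(a+b)/2)
E
```

```text
B [0.56714119 0.23446998 0.088     ] [0.56416314 0.12137231 0.088     ] [0.56565216 0.17792114 0.088     ]
A [ 0.62823929 -0.21182701  0.088     ] [ 0.62358002 -0.1017763   0.088     ] [ 0.62590965 -0.15680166  0.088     ]
```

step_arm(
  increments=[
    {"x": 0, "y": 0, "z": 3.2, "wx": 0, "wy": 0, "wz": 0, "gripper": 0},
    {"x": 0, "y": 0, "z": 3.2, "wx": 0, "wy": 0, "wz": 0, "gripper": 0},
    {"x": 0, "y": 0, "z": 3.2, "wx": 0, "wy": 0, "wz": 0, "gripper": 0},
    {"x": 0, "y": 0, "z": 3.2, "wx": 0, "wy": 0, "wz": 0, "gripper": 0},
    {"x": 0, "y": 0, "z": 2.0, "wx": 0, "wy": 0, "wz": 0, "gripper": 0},
    {"x": 0, "y": 0, "z": 1.4, "wx": 0, "wy": 0, "wz": 0, "gripper": 0},
    {"x": 0, "y": 0, "z": 0, "wx": 0, "wy": 0, "wz": 0, "gripper": 0},
  ],
)

```text
time_s: 6.95
position: [0.6575, -0.1536, 0.2373]
tool_rot: [[-0.05, 0.999, -0.003], [0.999, 0.05, 0.001], [0.001, -0.002, -1.0]]
ft_force: [-0.4, 0.2, 0.4]
grip_width: -0.0002
```

step_arm(
  increments=[
    {"x": 0, "y": -0.5, "z": 0, "wx": 0, "wy": 0, "wz": 0, "gripper": 0},
    {"x": 0, "y": -0.4, "z": 0, "wx": 0, "wy": 0, "wz": 0, "gripper": 0},
    {"x": 0, "y": -0.3, "z": 0, "wx": 0, "wy": 0, "wz": 0, "gripper": 0},
    {"x": 0, "y": -0.3, "z": 0, "wx": 0, "wy": 0, "wz": 0, "gripper": 0},
    {"x": 0, "y": -0.3, "z": 0, "wx": 0, "wy": 0, "wz": 0, "gripper": 0},
    {"x": 0, "y": -0.4, "z": 0, "wx": 0, "wy": 0, "wz": 0, "gripper": 0},
    {"x": 0, "y": -0.4, "z": 0, "wx": 0, "wy": 0, "wz": 0, "gripper": 0},
    {"x": 0, "y": -0.5, "z": 0, "wx": 0, "wy": 0, "wz": 0, "gripper": 0},
    {"x": 0, "y": -0.5, "z": 0, "wx": 0, "wy": 0, "wz": 0, "gripper": 0},
    {"x": 0, "y": -0.5, "z": 0, "wx": 0, "wy": 0, "wz": 0, "gripper": 0},
    {"x": 0, "y": -0.5, "z": 0, "wx": 0, "wy": 0, "wz": 0, "gripper": 0},
  ],
)

```text
time_s: 8.05
position: [0.6112, -0.1565, 0.2388]
tool_rot: [[-0.05, 0.999, 0.0], [0.999, 0.05, -0.0], [-0.0, 0.0, -1.0]]
ft_force: [3.0, -1.0, 2.0]
grip_width: -0.0
```

step_arm(
  increments=[
    {"x": 0, "y": -0.5, "z": 0, "wx": 0, "wy": 0, "wz": 0, "gripper": 0},
    {"x": 0, "y": -0.5, "z": 0, "wx": 0, "wy": 0, "wz": 0, "gripper": 0},
    {"x": 0, "y": -0.5, "z": 0, "wx": 0, "wy": 0, "wz": 0, "gripper": 0},
    {"x": 0, "y": -0.5, "z": 0, "wx": 0, "wy": 0, "wz": 0, "gripper": 0},
    {"x": 0, "y": -0.5, "z": 0, "wx": 0, "wy": 0, "wz": 0, "gripper": 0},
    {"x": 0, "y": -0.5, "z": 0, "wx": 0, "wy": 0, "wz": 0, "gripper": 0},
    {"x": 0, "y": -0.5, "z": 0, "wx": 0, "wy": 0, "wz": 0, "gripper": 0},
    {"x": 0, "y": -0.5, "z": 0, "wx": 0, "wy": 0, "wz": 0, "gripper": 0},
    {"x": 0, "y": -0.5, "z": 0, "wx": 0, "wy": 0, "wz": 0, "gripper": 0},
    {"x": 0, "y": -0.5, "z": 0, "wx": 0, "wy": 0, "wz": 0, "gripper": 0},
    {"x": 0, "y": -0.5, "z": 0, "wx": 0, "wy": 0, "wz": 0, "gripper": 0},
    {"x": 0, "y": -0.5, "z": 0, "wx": 0, "wy": 0, "wz": 0, "gripper": 0},
    {"x": 0, "y": -0.5, "z": 0, "wx": 0, "wy": 0, "wz": 0, "gripper": 0},
    {"x": 0, "y": -0.5, "z": 0, "wx": 0, "wy": 0, "wz": 0, "gripper": 0},
    {"x": 0, "y": -0.4, "z": 0, "wx": 0, "wy": 0, "wz": 0, "gripper": 0},
    {"x": 0, "y": -0.3, "z": 0, "wx": 0, "wy": 0, "wz": 0, "gripper": 0},
    {"x": 0, "y": -0.2, "z": 0, "wx": 0, "wy": 0, "wz": 0, "gripper": 0},
    {"x": 0, "y": -0.2, "z": 0, "wx": 0, "wy": 0, "wz": 0, "gripper": 0},
  ],
)

```text
time_s: 9.85
position: [0.5306, -0.1604, 0.2387]
tool_rot: [[-0.05, 0.999, -0.0], [0.999, 0.05, 0.0], [0.0, -0.0, -1.0]]
ft_force: [2.8, -1.0, -0.5]
grip_width: -0.0003
```

step_arm(
  increments=[
    {"x": 0, "y": -0.2, "z": 0, "wx": 0, "wy": 0, "wz": 0, "gripper": 0},
    {"x": 0, "y": -0.2, "z": 0, "wx": 0, "wy": 0, "wz": 0, "gripper": 0},
  ],
)

```text
time_s: 10.05
position: [0.5266, -0.1606, 0.2387]
tool_rot: [[-0.05, 0.999, -0.0], [0.999, 0.05, 0.0], [0.0, -0.0, -1.0]]
ft_force: [2.6, -0.8, -0.2]
grip_width: 0.0003
```

step_arm(
  increments=[
    {"x": 0, "y": -0.2, "z": 0, "wx": 0, "wy": 0, "wz": 0, "gripper": 0},
    {"x": 0, "y": -0.2, "z": 0, "wx": 0, "wy": 0, "wz": 0, "gripper": 0},
  ],
)

```text
time_s: 10.25
position: [0.5241, -0.1608, 0.2388]
tool_rot: [[-0.049, 0.999, 0.007], [0.999, 0.049, -0.0], [-0.0, 0.007, -1.0]]
ft_force: [23.8, 4.7, -11.9]
grip_width: -0.0
```

step_arm(
  increments=[
    {"x": 0, "y": -0.2, "z": 0, "wx": 0, "wy": 0, "wz": 0, "gripper": 0},
  ],
)

```text
time_s: 10.35
position: [0.5233, -0.1607, 0.2389]
tool_rot: [[-0.049, 0.999, 0.012], [0.999, 0.049, -0.0], [-0.001, 0.012, -1.0]]
ft_force: [33.8, 6.4, -16.9]
grip_width: -0.0001
```

step_arm(
  increments=[
    {"x": 0, "y": 0, "z": 0, "wx": 0, "wy": 0, "wz": 0, "gripper": 0},
    {"x": 0, "y": 0, "z": 0, "wx": 0, "wy": 0, "wz": 0, "gripper": 0},
    {"x": 0, "y": 1.0, "z": 0, "wx": 0, "wy": 0, "wz": 0, "gripper": 0},
    {"x": 0, "y": 1.0, "z": 0, "wx": 0, "wy": 0, "wz": 0, "gripper": 0},
    {"x": 0, "y": 0, "z": 0, "wx": 0, "wy": 0, "wz": 0, "gripper": 0},
    {"x": 0, "y": 0, "z": -3.5, "wx": 0, "wy": 0, "wz": 0, "gripper": 0},
    {"x": 0, "y": 0, "z": -3.5, "wx": 0, "wy": 0, "wz": 0, "gripper": 0},
    {"x": 0, "y": 0, "z": -3.5, "wx": 0, "wy": 0, "wz": 0, "gripper": 0},
    {"x": 0, "y": 0, "z": -3.5, "wx": 0, "wy": 0, "wz": 0, "gripper": 0},
    {"x": 0, "y": 0, "z": -3.5, "wx": 0, "wy": 0, "wz": 0, "gripper": 0},
    {"x": 3.2, "y": -2.5, "z": 0, "wx": 0, "wy": 0, "wz": 0, "gripper": 0},
    {"x": 3.2, "y": -2.5, "z": 0, "wx": 0, "wy": 0, "wz": 0, "gripper": 0},
    {"x": 3.2, "y": -2.5, "z": 0, "wx": 0, "wy": 0, "wz": 0, "gripper": 0},
    {"x": 3.2, "y": -2.5, "z": 0, "wx": 0, "wy": 0, "wz": 0, "gripper": 0},
    {"x": 3.2, "y": -2.5, "z": 0, "wx": 0, "wy": 0, "wz": 0, "gripper": 0},
    {"x": 0, "y": 0, "z": 0, "wx": 0, "wy": 0, "wz": 0, "gripper": 0},
  ],
)

```text
time_s: 11.95
position: [0.4047, -0.0039, 0.4138]
tool_rot: [[-0.053, 0.999, -0.002], [0.999, 0.053, 0.001], [0.001, -0.002, -1.0]]
ft_force: [-1.1, -0.1, -0.5]
grip_width: -0.0001
```

```bash
python3 - <<'E'
from h import *
i=env.get_image("top")["color"][30:260,165:385]
cv2.imwrite("pics/s2.png",cv2.convertScaleAbs(cv2.resize(i,None,fx=2.6,fy=2.6,interpolation=cv2.INTER_CUBIC),alpha=1.4))
E
```

```text
(no output)
```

View pics/s2.png

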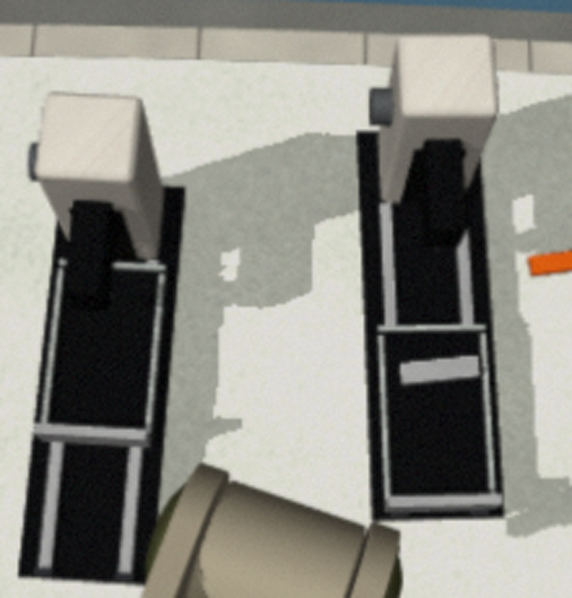

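Both carriages look right: B's lip is at about (92,432), A's at (444,501) almost at the base's front end, and the bar lies at (440,369) on A.

```bash
python3 - <<'E'
from h import *
i=env.get_image("top")
def m(a,b,z): return sum(ray(i,(165+u/2.6-.3,30+v/2.6-.3),z) for u,v in(a,b))/2
B=m((36,430),(150,434),.088);A=m((388,500),(503,499),.088);bar=m((401,372),(478,366),.064)
d=(bar-A)[:2];r=np.array([.9988,.05])
print(A,B,bar,"bar x,y in lip:",d@r,d@[-r[1],r[0]])
env.close_job()
E
```

```text
[ 0.50904358 -0.16467777  0.088     ] [0.56473728 0.17792314 0.088     ] [ 0.64519644 -0.16231571  0.064     ] bar x,y in lip: 0.1361075793137528 -0.004448423024092116
the job is handed in; nothing more can be done
```

I pushed the empty left carriage home, then drew the loaded right carriage out to its stop with the closed fingers hooked behind its lip. The job is handed in; no verdict was reported.

- **Empty carriage:** the wrist force rose to about 13 N at the end of the push, so it was against the home stop. The last picture puts its lip at x = 0.565 m, against about 0.564 m expected for home.
- **Loaded carriage:** the force rose to about 34 N at the end of the pull, so it was at the outer stop. Its lip measured x = 0.509 m, against about 0.506 m expected, within the 8 mm allowed.
- **Bar:** it appears in place on the carriage, 136 mm behind the lip and about 4 mm off the middle line.
- **Arm and bench:** the arm was clear of everything, and the run took about 12 s. I did not look at the wrench, jar and pendant again at the end; the arm stayed well above or away from them.

No check failed or disagreed.

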